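# Angle the shade-guide bar past the post into its bay

## Task

Push the long black shade-guide bar across the bench into its aluminium bay: angle its right end (seen from the robot) in behind the steel post first, then push the left end in, until the bar lies snug along the bay's back fence between the two end walls. Only push it, gently, with the fingertips: never grip it or lift it off the bench, and leave the jar, the eraser pad and the dental cast where they are.

Things in the scene. Friction and masses are not known exactly. Their poses are not given: they have to be found in the camera images.
- shade_bar: Loose black bar flat on the bench, 190 mm long (its y), 26 wide (x), 18.5 high, about 160 g, a row of tooth-coloured tabs in its top. Origin at the centre of its underside; z up. Flat sides and ends. It starts between robot and bay, left of the post, roughly parallel to the back fence (within 0.3 rad).
- bay: Fixed aluminium fence on the bench, no floor, open toward the robot. Origin on the bench, middle of the back fence's inner face; x away from the robot, into the fence, y to the left along it. 216 mm between the end walls (y = -108 to 108); walls 8 mm thick, 24 high; left (+y) wall comes 35 mm forward, right one 50. With the bar home its centre is at x = -13 mm, its y along the fence's y.
- post: Fixed upright round steel post, 20 mm in diameter, 46 mm high, standing before the right half of the bay, 46 to 52 mm clear of the back fence. Origin at the centre of its foot.
- jar: Loose bystander: small white porcelain-powder jar with a pink lid, 40 mm across, 36 mm high, upright, origin at the centre of its underside. Leave it alone.
- eraser: Loose bystander: green and pale blue eraser pad, 42 x 65 x 23 mm, origin at the centre of its underside. Leave it alone.
- cast: Loose bystander: cream dental cast (horseshoe with teeth), 34 x 43 x 15 mm, origin at the centre of its underside. Leave it alone.
- bar_right (a point): Middle of the bar's right end face (its -y end), at its foot, 95 mm from the bar's origin.
- bar_left (a point): Middle of the bar's left end face (its +y end), at its foot, 95 mm from the bar's origin.

How it is judged:
By the outcome, as a careful person would: the job done as asked, in the order asked, and still so for the second after the job is handed in, with the robot touching nothing.
It also fails if it takes over 64 s, if anything falls off the work surface, if the arm or the gripper's body presses on something with over 40 N, if the wrist force passes 120 N, or if a joint passes its speed limit or range.

## Robot

A 6-joint arm with a two-finger parallel gripper is mounted at the origin on a cart in front of the work surface, level with it; the furniture and walls round the work are solid. World frame = base frame: x ahead of the robot, y to its left, z up, the work surface at z = 0. Lengths are in mm, angles in rad, forces in N, time in s.
With the tool pointing down it reaches from about 300 to 775 mm from the base axis. Payload 14.6 kg.
Tool frame: the origin (TCP) lies between the finger pads; the fingertips stand 25 mm ahead of it and the grasp point (between the pads) lies 6 mm ahead of it; z points along the fingers, y is the line along which they close (so a half turn about z gives the same grasp; the last joint's range is limited). The gripper opens to 94 mm and grips with 3 to 60 N. Pads are 16 mm wide; open, the fingers measure 119 mm over their backs; the gripper's body (75 mm by 177 mm) begins 78 mm behind the grasp point.
Start: joints at [-1.321, 0.3, 1.521, -0, 1.321, -0.067], TCP at [171.333, -522.623, 230.446] pointing down, gripper open.
Joint ranges: [-3.03, 3.03], [-0.79, 2.21], [0.23, 2.52], [-1.04, 4.18], [0, 3.07], [-2.55, 2.55]. Speed limits (rad/s): [2.22, 2.22, 2.57, 3.14, 3.14, 3.14].

## Interface

Orientations are given as [roll, pitch, yaw] about the fixed x, y, z axes, in that order (R = Rz(yaw) Ry(pitch) Rx(roll)).
In Python, from cell import manip gives the robot as it stands. The module is installed in compiled form; this text tells all that it offers.
- The arm moves only by the tool step_arm, never from a script. Its argument "series" is one flat list of numbers, 5 for each row, row after row: the shift along the world's x, y, z in mm, then the turn about the world's z in rad, then the closure, from 0 (fully open) to 1 (shut). In form: [dx, dy, dz, spin, jaw, dx, dy, dz, spin, jaw, ...]. A call has 1 to 20 rows; each row shifts and turns the commanded pose from where the row before left it; what a row does not reach is not made up. A row lasts 1/8 s, in which the tool goes at most 62.5 mm and 10.7 degrees, less where a joint would pass 70% of its speed; a pose out of reach is approached as far as the arm can. A call is refused whole if a number of a shift passes 62.5 or a number of a turn 0.188, either way. A call with a gripper value outside its range is refused whole. The fingers move at their own pace and stop on an object; "squeeze" is the grip in N (left out, the last holds). Time passes only in rows, so rows that do not move let the fingers close. It gives the time, the measured TCP pose, the force, the opening and the grip force at its end, in the units of the state.
- manip.read_state(): the state, without advancing time (a new reading comes with each control period).
- manip.camera(name): name is "side" or "top"; returns (picture, depth): 384x512x3 uint8, blue, green, red; 384x512 float32, mm along the optical axis (not along the pixel's ray), 0 where there is no reading.
- manip.camera_info(name): a dict with "fovy" (degrees; the focal length in pixels is half the picture's height over the tangent of half this angle, whatever the lens; pixels are square), "cx", "cy" (the principal point, pixels), "eye" and "orientation" of the camera in the world. Camera axes: x right, y down, z forward; pixel columns grow to the right and rows downward; lengths in mm; the calibration is good to about 2 mm. A picture is of the moment at which its call begins. camera_info takes no time and is no camera call.
- manip.sign_off(): hands the job in; it is judged then, once.
The state is a dict: "clock": time; "joints": joint angles; "qd": joint speeds; "effort": joint torques, N m; "eef_pos": TCP position; "eef_rot": TCP orientation; "wrist_force": force on the tool from outside, world axes, zero at the start; "moment": the same for the moment, N m; "finger_gap": finger opening in mm; "finger_force": force on a finger pad.
Only numpy, scipy, OpenCV 4.12 (cv2) and the standard library are available. Lean on these libraries where they do the work, as an engineer would, in place of code of your own. Each camera call takes 0.05 s, during which the arm holds its last target. There are 200 camera calls.

## Working session

There is one attempt and no reset: what is moved stays moved. The work goes in short steps, Python scripts to look and compute and a tool call to move; the robot and the scene stay as the last step left them, time stands still between calls to the robot, and variables do not carry over. Pictures are saved under pics/ and viewed, at most 11 in all, crops included, and the job is handed in when it is done.

Besides the shell and the picture viewer there is one more tool, called after "Emit:" in YAML: its name, and indented under it one key for each argument. step_arm: Moves the arm, as the interface text tells. Its arguments: {"type":"object","properties":{"series":{"type":"array"},"squeeze":{"type":"number"}},"required":["series"]}

```bash
mkdir -p pics
cat > h.py <<'E'
import numpy as np, cv2
from cell import manip
def cam(n):
    i=manip.camera_info(n); p,d=manip.camera(n); return p,d,i
def R(i):
    o=np.array(i["orientation"],float)
    if o.shape==(3,3): return o
    from scipy.spatial.transform import Rotation as T
    return (T.from_euler('xyz',o) if o.size==3 else T.from_quat(o)).as_matrix()
def ray(i,u,v):
    f=192/np.tan(np.radians(i["fovy"])/2)
    return R(i)@np.array([(u-i["cx"])/f,(v-i["cy"])/f,1])
def onplane(i,u,v,z):
    e=np.array(i["eye"]);r=ray(i,u,v);return (e+r*(z-e[2])/r[2]).round(1)
E
python3 - <<'E'
from h import *
for n in("top","side"):
    p,d,i=cam(n);print(n,i);cv2.imwrite(f"pics/{n}0.png",p);np.save(f"{n}0.npy",d)
print(manip.read_state())
E
```

```text
top {'fovy': 46.95334025293259, 'cx': 257.0785780998922, 'cy': 190.73547267434475, 'eye': array([ 320.39591757, -169.06236751, 1137.39769082]), 'orientation': array([-2.95838448, -0.01927446, -1.54849684])}
side {'fovy': 54.22027024868627, 'cx': 252.87680791901147, 'cy': 189.06491813087274, 'eye': array([ 490.30811839, -938.62008258,  505.94805661]), 'orientation': array([-2.13057944,  0.00384812, -0.05902501])}
{'clock': 0.1, 'joints': array([-1.32058935e+00,  3.00439364e-01,  1.52153171e+00,  2.08753619e-05,
        1.32072367e+00, -6.66238408e-02]), 'qd': array([-0.0007352 , -0.00164852, -0.00241847, -0.00128735, -0.00093231,
        0.00017384]), 'effort': array([ 1.48044295e-03, -5.32641792e+01, -3.53283906e+01,  7.08934455e-02,
        2.34650873e-02, -7.83765245e-05]), 'eef_pos': array([ 171.29095156, -522.41453898,  229.92461458]), 'eef_rot': array([-3.14049436e+00, -9.35463296e-05,  3.16825587e-01]), 'wrist_force': array([ 0.13473165, -0.45980094, -0.63625554]), 'moment': array([-0.00421835, -0.00501702, -0.01238165]), 'finger_force': 0.0, 'finger_gap': 93.98527260081161}
```

View pics/top0.png

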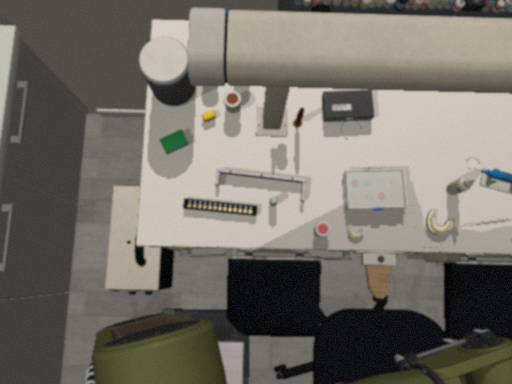

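View pics/side0.png

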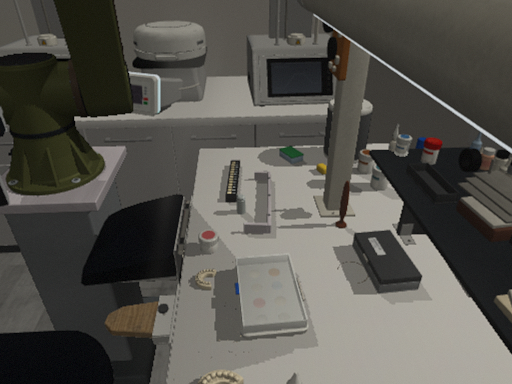

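The top view shows the bar at about (220,207), the bay fence from (218,172) to (305,190), the post at (274,201), the jar at (322,229), the cast at (355,233) and the eraser at (174,141). A column stands behind the bay at about (275,120). Next I'll enlarge this area and measure it.

Run:
```python
from h import *
p=cv2.imread("pics/top0.png");c=p[150:250,150:370]
cv2.imwrite("pics/topc.png",cv2.resize(c[:, :150],None,fx=5,fy=5,interpolation=cv2.INTER_CUBIC))
s=cv2.imread("pics/side0.png")[140:260,180:340]
cv2.imwrite("pics/sidec.png",cv2.resize(s,None,fx=5,fy=5,interpolation=cv2.INTER_CUBIC))
```

```text
(no output)
```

View pics/topc.png

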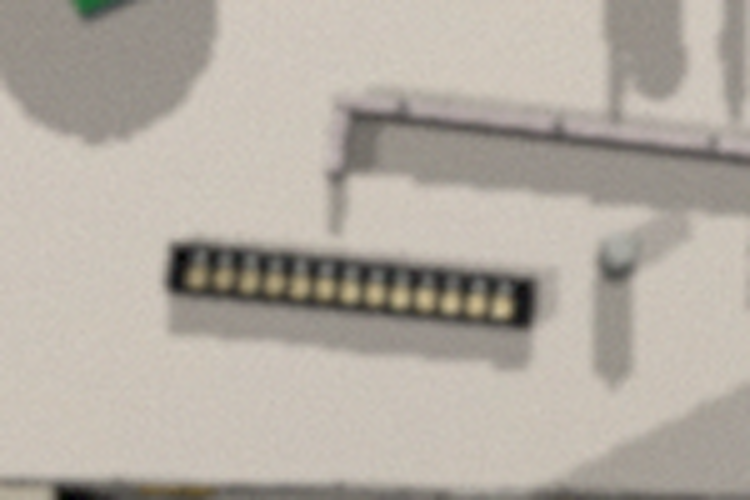

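View pics/sidec.png

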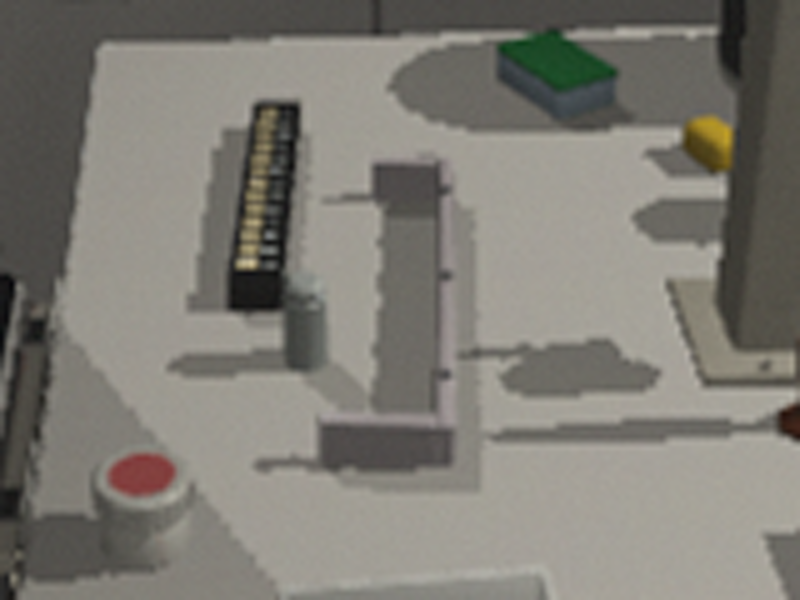

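The crops show these points in crop pixels:
- **Top view:** bar top corners at (172,242), (537,270), (533,326) and (168,290). The bay's left outer corner is at (338,95) and the post top is at about (620,248).
- **Side view:** post top at (306,287) and bay right wall top at (322,417) to (453,428).

```bash
python3 - <<'E'
from h import *
it,is_=[manip.camera_info(n) for n in("top","side")]
p=cv2.imread("pics/top0.png")
hsv=cv2.cvtColor(p,cv2.COLOR_BGR2HSV)
# bar: dark mask incl. tabs
roi=np.zeros(p.shape[:2],np.uint8);roi[190:222,178:262]=1
m=((p.max(2)<60)&(roi>0)).astype(np.uint8)
m=cv2.morphologyEx(m,cv2.MORPH_CLOSE,np.ones((7,7)))
c=max(cv2.findContours(m,0,2)[0],key=cv2.contourArea)
b=cv2.boxPoints(cv2.minAreaRect(c));print("bar box px",b.round(1).tolist())
for q in b: print(" ",onplane(it,*q,18.5))
T=lambda u,v,z:onplane(it,150+u/5,150+v/5,z)
S=lambda u,v,z:onplane(is_,180+u/5,140+v/5,z)
print("bar top eye corners T",[T(*q,18.5) for q in[(172,242),(537,270),(533,326),(168,290)]])
print("bar S",[S(*q,18.5) for q in[(257,102),(300,104),(277,275),(230,270)]])
print("post T",T(620,246,46),"S",S(306,287,46), "S foot front",S(306,368,0))
print("bay T left outer back",T(338,95,24),"fence front line",T(350,113,24),T(745,153,24),"left wall fwd",T(336,172,24))
print("bay S: right wall fwd outer",S(322,417,24),"back outer",S(453,428,24),"left back",S(440,162,24),"left fwd",S(375,163,24),"fence inner top",S(437,410,24),S(437,170,24))
for n,q in dict(jar=(322,229,36),cast=(355,233,15),eraser=(174,141,23),col=(272,122,0)).items(): print(n,onplane(it,*q))
d=np.load("side0.npy");
E
python3 - <<'E'
import cv2
p=cv2.imread("pics/top0.png")[160:250,250:340]
cv2.imwrite("pics/topd.png",cv2.resize(p,None,fx=6,fy=6,interpolation=cv2.INTER_CUBIC))
E
```

```text
bar box px [[183.8000030517578, 207.3000030517578], [184.60000610351562, 199.1999969482422], [255.6999969482422, 206.1999969482422], [254.89999389648438, 214.3000030517578]]
  [ 4.804e+02 -2.000e-01  1.850e+01]
  [501.4  -1.1  18.5]
  [ 488.  -183.3   18.5]
  [ 467.  -181.7   18.5]
bar top eye corners T [array([ 5.034e+02, -5.000e-01,  1.850e+01]), array([ 493.7, -187.6,   18.5]), array([ 464.8, -186.2,   18.5]), array([4.786e+02, 2.000e-01, 1.850e+01])]
bar S [array([483.4,  -7.8,  18.5]), array([507.3, -11.8,  18.5]), array([ 491.1, -185.9,   18.5]), array([ 468.7, -180. ,   18.5])]
post T [ 502.6 -228.4   46. ] S [ 503.8 -239.1   46. ] S foot front [ 502.9 -236.9    0. ]
bay T left outer back [581.6 -82.8  24. ] fence front line [572.2 -89.3  24. ] [ 556.5 -293.4   24. ] left wall fwd [541.  -83.3  24. ]
bay S: right wall fwd outer [ 507.9 -305.9   24. ] back outer [ 562.4 -317.    24. ] left back [577.9 -91.7  24. ] left fwd [544.1 -90.6  24. ] fence inner top [ 556.8 -304.2   24. ] [ 575.6 -100.    24. ]
jar [ 431.8 -350.3   36. ]
cast [ 425.8 -438.    15. ]
eraser [653.7  33.7  23. ]
col [ 721.1 -222.3    0. ]
```

View pics/topd.png

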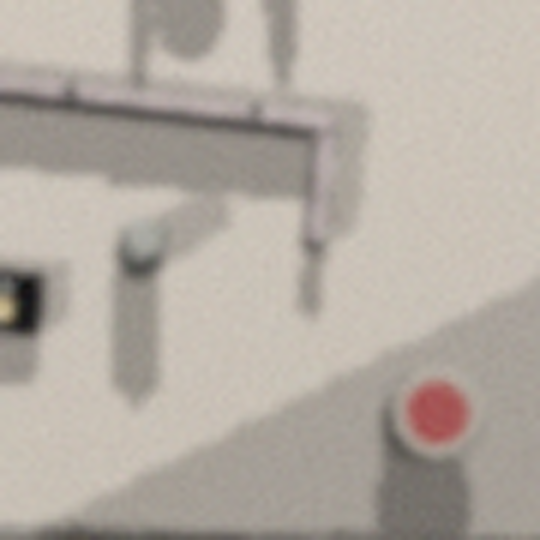

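Emit:
step_arm:
  series: [28, 42, 0, -0.039, 0, 28, 42, 0, -0.039, 0, 28, 42, 0, -0.039, 0, 28, 42, 0, -0.039, 0, 28, 42, 0, -0.039, 0, 28, 42, 0, -0.039, 0, 28, 42, 0, -0.039, 0, 28, 42, 0, -0.039, 0, 28, 42, 0, -0.039, 0, 26, 44, 0, -0.039, 0, 0, 0, -30, 0, 0, 0, 0, -40, 0, 0, 0, 0, 0, 0, 0]

```text
clock: 1.72
eef_pos: [448.1, -100.2, 158.5]
eef_rot: [-3.14, 0.005, -0.073]
wrist_force: [0.3, -0.8, 0.9]
finger_gap: 93.9
finger_force: 0.0
```

Emit:
step_arm:
  series: [0, 0, -40, 0, 0, 0, 0, -40, 0, 0, 0, 0, -30, 0, 0, 0, 0, -15, 0, 0, 0, 0, 0, 0, 0, 4, 0, 0, 0, 0, 4, 0, 0, 0, 0, 3, 0, 0, 0, 0, 3, 0, 0, 0, 0, 0, 0, 0, 0, 0]

```text
clock: 2.98
eef_pos: [463.5, -100.6, 35.4]
eef_rot: [-3.142, -0.0, -0.073]
wrist_force: [0.1, 0.2, -0.5]
finger_gap: 94.0
finger_force: 0.0
```

Run:
```python
from h import *
p,d,i=cam("side");cv2.imwrite("pics/s1.png",cv2.resize(p[120:280,160:360],None,fx=4,fy=3.75,interpolation=cv2.INTER_CUBIC))
```

```text
(no output)
```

View pics/s1.png

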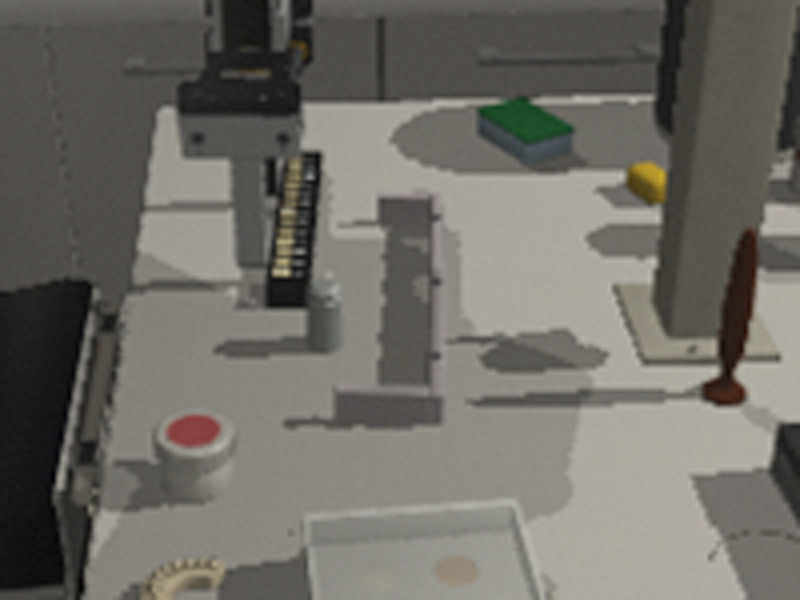

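The side view shows the open fingers upright just behind the bar's near face, around (250,290), and touching nothing. Next I push with both fingers while turning, so the right end goes forward.

Emit:
step_arm:
  series: [1.5, -0.4, 0, 0.015, 0, 1.5, -0.4, 0, 0.015, 0, 1.5, -0.4, 0, 0.015, 0, 1.5, -0.4, 0, 0.015, 0, 1.5, -0.4, 0, 0.015, 0, 1.5, -0.4, 0, 0.015, 0, 1.5, -0.4, 0, 0.015, 0, 1.5, -0.4, 0, 0.015, 0, 1.5, -0.4, 0, 0.015, 0, 1.5, -0.4, 0, 0.015, 0, 1.5, -0.4, 0, 0.015, 0, 1.5, -0.4, 0, 0.015, 0, 1.5, -0.4, 0, 0.015, 0, 1.5, -0.4, 0, 0.015, 0, 1.5, -0.4, 0, 0.015, 0, 1.5, -0.4, 0, 0.015, 0, 0, 0, 0, 0.01, 0, 0, 0, 0, 0, 0]

```text
clock: 5.28
eef_pos: [487.4, -107.0, 35.5]
eef_rot: [3.142, -0.0, 0.177]
wrist_force: [0.0, 0.2, 0.1]
finger_gap: 94.0
finger_force: 0.0
```

Emit:
step_arm:
  series: [-8, 2, 0, 0, 0, -12, 3, 0, 0, 0, -20, 4, 0, 0, 0, 0, 0, 60, 0, 0, 0, 0, 60, 0, 0, -60, 0, 20, 0, 0, -50, 0, 0, 0, 0, 0, 0, 0, 0, 0]

```text
clock: 6.28
eef_pos: [335.6, -97.6, 175.3]
eef_rot: [3.141, -0.001, 0.176]
wrist_force: [-0.1, -0.1, 0.5]
finger_gap: 94.0
finger_force: 0.0
```

```bash
cat >> h.py <<'E'
from scipy.spatial.transform import Rotation as _T
# bay frame in world (yaw, origin)
BY=-0.08; BO=np.array([564.,-197.])
def toB(w): 
    c,s=np.cos(BY),np.sin(BY); d=np.array(w[:2])-BO; return np.array([c*d[0]+s*d[1],-s*d[0]+c*d[1]]).round(1)
def bar(p,i,name,box=(185,225,178,300),show=True):
    # yellowish tabs + black: tabs row gives the axis
    r0,r1,c0,c1=box
    m=np.zeros(p.shape[:2],np.uint8)
    q=p[r0:r1,c0:c1]; m[r0:r1,c0:c1]=(q.max(2)<60)
    m=cv2.morphologyEx(m,cv2.MORPH_CLOSE,np.ones((7,7)))
    c=max(cv2.findContours(m,0,2)[0],key=cv2.contourArea)
    b=cv2.boxPoints(cv2.minAreaRect(c))
    w=np.array([onplane(i,*x,18.5)[:2] for x in b])
    ctr=w.mean(0); e=w[1]-w[0]; f=w[2]-w[1]; a=e if np.linalg.norm(e)>np.linalg.norm(f) else f
    a=a*np.sign(a[1]); L=np.linalg.norm(a); yaw=np.arctan2(-a[0],a[1])
    u=a/L
    print(name,"ctr",ctr.round(1),"L",L.round(1),"yaw",yaw.round(3),"thB",round(yaw-BY,3),"ctrB",toB(ctr),"leftend",(ctr+95*u).round(1),"rightB",toB(ctr-95*u))
    return ctr,yaw
E
python3 - <<'E'
from h import *
i=manip.camera_info("top")
bar(cv2.imread("pics/top0.png"),i,"old")
p,d,i=cam("top");cv2.imwrite("pics/t2.png",p);bar(p,i,"new")
cv2.imwrite("pics/t2c.png",cv2.resize(p[150:250,160:320],None,fx=5,fy=5,interpolation=cv2.INTER_CUBIC))
print(manip.read_state()["eef_pos"])
E
```

```text
old ctr [484.2 -91.6] L 182.7 yaw -0.073 thB 0.007 ctrB [-88.   98.7] leftend [491.2   3.2] rightB [-87.3   3.7]
new ctr [491.8 -12.9] L 20.6 yaw -1.522 thB -1.442 ctrB [-86.6 177.7] leftend [586.7  -8.3] rightB [-180.8  165.6]
[337.2106548  -97.93791948 175.5322354 ]
```

View pics/t2c.png

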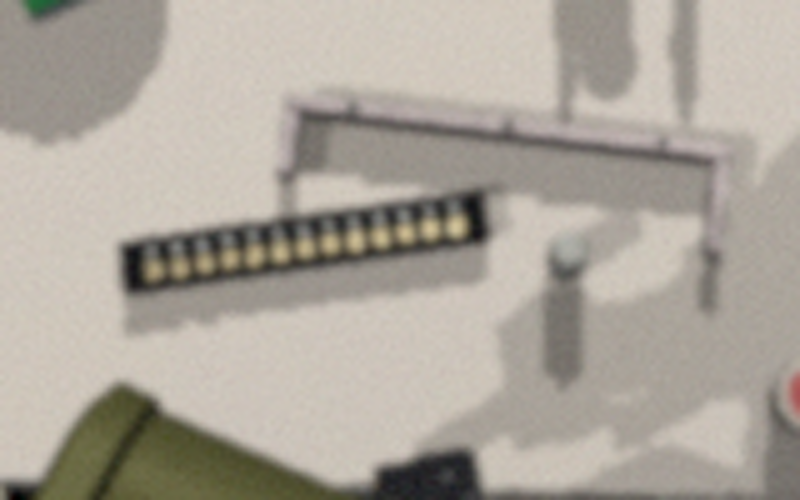

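The bar is now angled, with crop corners at (121,243), (488,190), (488,240) and (127,292). Its right end points at the gap left of and behind the post at (568,250). I'll compute the push from these corners.

Run:
```python
from h import *
i=manip.camera_info("top")
T=lambda u,v,z:onplane(i,160+u/5,150+v/5,z)[:2]
c=[T(*q,18.5) for q in[(121,243),(488,190),(488,240),(127,292)]]
l=(c[0]+c[3])/2;r=(c[1]+c[2])/2;print("left",l,toB(l),"right",r,toB(r),"len",np.linalg.norm(l-r),"yaw",np.arctan2(-(l-r)[0],(l-r)[1]))
f=[T(300,109,24),T(712,157,24)];d=f[0]-f[1];print("fence",f,np.arctan2(-d[0],d[1]),[toB(x) for x in f])
print("outer corners B",toB(T(287,97,24)),toB(T(728,146,24)),"post",T(568,248,46),toB(T(568,248,46)))
print("wall ends B",toB(T(285,172,24)),toB(T(715,248,24)))
```

```text
left [490.3   -2.25] [-89.  188.2] right [ 522.35 -187.5 ] [-42.3   6.1] len 188.00203456345892 yaw 0.17131361177228271
fence [array([574.3, -89.2]), array([ 554.6, -302.2])] -0.09222589091489079 [array([  1.7, 108.3]), array([  -1. , -105.6])]
outer corners B [  7.3 115.7] [   5.8 -113.3] post [ 501.6 -227.5] [-59.8 -35.4]
wall ends B [-32.1 112. ] [ -48.2 -111.1]
```

Emit:
step_arm:
  series: [15, 12, 0, 0.157, 1, 15, 12, 0, 0.157, 1, 15, 12, 0, 0.157, 1, 15, 12, 0, 0.157, 1, 15, 12, 0, 0.157, 1, 15, 12, 0, 0.157, 1, 15, 12, 0, 0.157, 1, 15, 12, 0, 0.157, 1, 15, 12, 0, 0.157, 1, 14.5, 9, 0, 0.153, 1, 0, 0, -40, 0, 1, 0, 0, -40, 0, 1, 0, 0, -30, 0, 1, 0, 0, -20, 0, 1, 0, 0, -10, 0, 1, 0, 0, 0, 0, 1]
  squeeze: 5

```text
clock: 8.32
eef_pos: [487.6, 19.2, 34.7]
eef_rot: [-3.141, -0.0, 1.743]
wrist_force: [0.2, 0.4, -1.0]
finger_gap: 0.7
finger_force: 0.0
```

Emit:
step_arm:
  series: [0, -4.9, 0, 0, 1, 0.8, -4.9, 0, 0, 1, 0.8, -4.9, 0, 0, 1, 0.8, -4.9, 0, 0, 1, 0.8, -4.9, 0, 0, 1, 0.8, -4.9, 0, 0, 1, 0.8, -4.9, 0, 0, 1, 0.9, -4.9, 0, 0, 1, 0.9, -4.9, 0, 0, 1, 0.9, -4.9, 0, 0, 1, 0.9, -4.9, 0, 0, 1, 0.9, -4.9, 0, 0, 1, 0.9, -4.9, 0, 0, 1, 0, 0, 0, 0, 1]

```text
clock: 10.07
eef_pos: [497.8, -45.2, 35.1]
eef_rot: [-3.142, 0.0, 1.742]
wrist_force: [0.4, 0.1, -0.1]
finger_gap: 0.6
finger_force: 0.0
```

Run:
```python
from h import *
p,d,i=cam("side");cv2.imwrite("pics/s3.png",cv2.resize(p[130:270,180:340],None,fx=5,fy=4.28,interpolation=cv2.INTER_CUBIC))
```

```text
(no output)
```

View pics/s3.png

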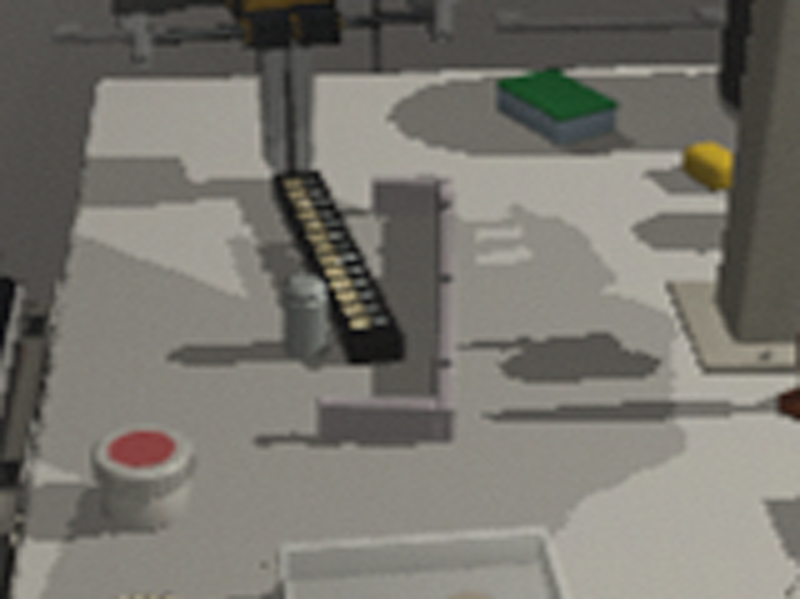

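The side view shows the bar's right end at (375,345), past the post at (306,320) and lined up with the gap. The fingers are square on the left end. I'll continue.

Emit:
step_arm:
  series: [0.9, -4.9, 0, 0, 1, 0.8, -4.9, 0, 0, 1, 0.9, -4.9, 0, 0, 1, 0.8, -4.9, 0, 0, 1, 0.9, -4.9, 0, 0, 1, 0.8, -4.9, 0, 0, 1, 0.9, -4.9, 0, 0, 1, 0.8, -4.9, 0, 0, 1, 0.9, -4.9, 0, 0, 1, 0, 0, 0, 0, 1]

```text
clock: 11.38
eef_pos: [505.5, -89.2, 35.2]
eef_rot: [3.141, 0.0, 1.742]
wrist_force: [-0.6, -0.3, 0.5]
finger_gap: 0.5
finger_force: 0.0
```

Emit:
step_arm:
  series: [-1.5, 10, 0, 0, 1, -3, 20, 0, 0, 1, -5, 20, 30, 0, 1, 0, 0, 50, 0, 1, -40, 0, 50, 0, 0.5, -50, 0, 0, -0.17, 0.5, -50, 0, 0, -0.17, 0.5, 0, 0, 0, -0.17, 0.5, 0, 0, 0, -0.17, 0.5, 0, 0, 0, -0.17, 0.5]

```text
clock: 12.62
eef_pos: [356.6, -37.8, 164.1]
eef_rot: [3.141, -0.0, 0.888]
wrist_force: [0.5, -0.5, -0.3]
finger_gap: 47.0
finger_force: 0.0
```

Run:
```python
from h import *
p,d,i=cam("top");cv2.imwrite("pics/t4.png",p)
cv2.imwrite("pics/t4c.png",cv2.resize(p[150:250,160:320],None,fx=5,fy=5,interpolation=cv2.INTER_CUBIC))
s=manip.read_state();print(s["eef_pos"],s["eef_rot"],s["finger_gap"])
```

```text
[356.5740393  -37.80920353 163.99604231] [ 3.14142085e+00 -1.70323902e-04  8.79620892e-01] 47.217009654449875
```

View pics/t4c.png

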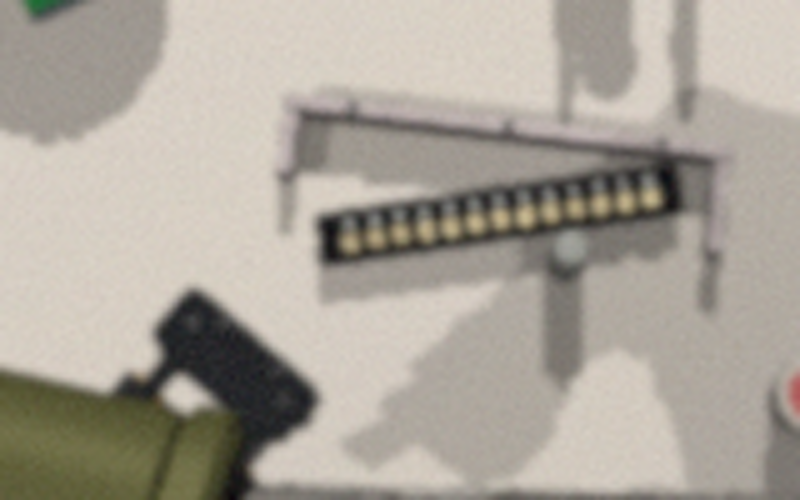

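The bar now lies behind the post, with crop corners at (317,215), (677,162), (680,210) and (325,263). Its right end is by the fence and short of the right wall, and its left end is clear of the left wall.

Run:
```python
from h import *
import h; h.BY=-0.088
i=manip.camera_info("top")
T=lambda u,v,z:onplane(i,160+u/5,150+v/5,z)[:2]
c=[T(*q,18.5) for q in[(317,215),(677,162),(680,210),(325,263)]]
l=(c[0]+c[3])/2;r=(c[1]+c[2])/2;m=(l+r)/2;yaw=np.arctan2(-(l-r)[0],(l-r)[1])
print("left",l,toB(l),"right",r,toB(r),"ctr",m,toB(m),"len",np.linalg.norm(l-r),"yaw",yaw, "far corner",toB(c[1]))
def at(c,y,r): return c+[np.cos(y)*r[0]-np.sin(y)*r[1],np.sin(y)*r[0]+np.cos(y)*r[1]]
print("pre",at(m,yaw,(-33,50)),"contact",at(m,yaw,(-21,50)))
cb,s=np.cos(-.088),np.sin(-.088)
for y in(0,):
  h1=BO+[cb*-13-s*y,s*-13+cb*y]; print("home",h1,"tcp",at(h1,-.088,(-21,50)),at(h1,-.088,(-21,15)))
```

```text
left [ 507.6 -102.1] [-64.5  89.6] right [ 540.1  -285.55] [-16.  -90.3] ctr [ 523.85  -193.825] [-40.3  -0.4] len 186.3066088468146 yaw 0.17534070006687388 far corner [ -3.5 -88.4]
pre [ 482.63380242 -150.34828143] contact [ 494.44980838 -148.25495795]
home [ 551.05030352 -195.85747595] tcp [ 534.52588633 -144.20533528] [ 531.44986004 -179.06990271]
```

Emit:
step_arm:
  series: [18, -16, 0, -0.1, 0.5, 18, -16, 0, -0.1, 0.5, 18, -16, 0, -0.1, 0.5, 18, -16, 0, -0.1, 0.5, 18, -16, 0, -0.1, 0.5, 18, -16, 0, -0.1, 0.5, 18, -16, 0, -0.1, 0.5, 0, 0, -40, 0, 0.5, 0, 0, -40, 0, 0.5, 0, 0, -30, 0, 0.5, 0, 0, -19, 0, 0.5, 0, 0, 0, 0, 0.5]

```text
clock: 14.18
eef_pos: [482.3, -149.6, 34.0]
eef_rot: [-3.14, 0.002, 0.196]
wrist_force: [-0.9, 0.1, 0.0]
finger_gap: 46.9
finger_force: 0.0
```

Emit:
step_arm:
  series: [4, 0.4, 0, -0.02, 0.5, 4, 0.4, 0, 0, 0.5, 3, 0.4, 0, 0, 0.5, 2, 0.2, 0, -0.013, 0.5, 2, 0.2, 0, -0.013, 0.5, 2, 0.2, 0, -0.013, 0.5, 2, 0.2, 0, -0.013, 0.5, 2, 0.2, 0, -0.013, 0.5, 2, 0.2, 0, -0.013, 0.5, 2, 0.2, 0, -0.013, 0.5, 2, 0.2, 0, -0.013, 0.5, 2, 0.2, 0, -0.013, 0.5, 2, 0.2, 0, -0.013, 0.5, 2, 0.2, 0, -0.013, 0.5, 2, 0.2, 0, -0.013, 0.5, 2, 0.2, 0, -0.013, 0.5, 0, 0, 0, 0, 0.5]

```text
clock: 16.3
eef_pos: [520.1, -147.0, 35.0]
eef_rot: [3.141, -0.0, 0.004]
wrist_force: [-0.3, -0.4, 0.5]
finger_gap: 46.7
finger_force: 0.0
```

Emit:
step_arm:
  series: [2, 0.4, 0, -0.014, 0.5, 2, 0.4, 0, -0.013, 0.5, 2, 0.4, 0, -0.013, 0.5, 2, 0.4, 0, -0.013, 0.5, 2, 0.4, 0, -0.013, 0.5, 2, 0.4, 0, -0.013, 0.5, 1, 0.2, 0, -0.013, 0.5, 0, 0, 0, 0, 0.5]

```text
clock: 17.3
eef_pos: [533.0, -144.4, 35.0]
eef_rot: [3.142, -0.0, -0.088]
wrist_force: [0.1, 0.5, -0.7]
finger_gap: 47.0
finger_force: 0.0
```

Run:
```python
from h import *
p,d,i=cam("side");cv2.imwrite("pics/s5.png",cv2.resize(p[130:270,180:340],None,fx=5,fy=4.28,interpolation=cv2.INTER_CUBIC))
print(manip.read_state()["wrist_force"])
```

```text
[-0.8356662   0.30110932 -0.52546929]
```

View pics/s5.png

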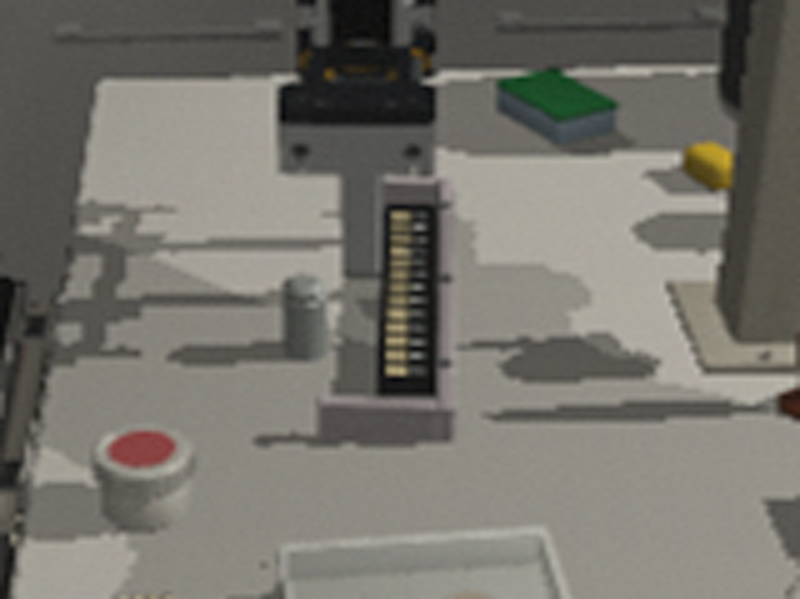

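The side view shows the bar lying in the bay along the fence, with the tabs from (400,215) to (400,375). The jar and eraser have not moved. Next comes a gentle seating push nearer the bar's centre.

Emit:
step_arm:
  series: [-4, 0.3, 0, 0, 0.5, -0.9, -10, 0, 0, 0.5, -0.9, -10, 0, 0, 0.5, -0.8, -10, 0, 0, 0.5, 2, -0.2, 0, 0, 0.5, 2, -0.1, 0, 0, 0.5, 0.5, 0, 0, 0, 0.5, 0.5, 0, 0, 0, 0.5, 0.5, 0, 0, 0, 0.5, 0, 0, 0, 0, 0.5]

```text
clock: 18.6
eef_pos: [531.6, -174.2, 35.0]
eef_rot: [-3.141, 0.001, -0.088]
wrist_force: [-3.2, 1.9, 1.4]
finger_gap: 47.2
finger_force: 1.6
```

Emit:
step_arm:
  series: [0.5, 0, 0, 0, 0.5, 0, 0, 0, 0, 0.5]

```text
clock: 18.85
eef_pos: [531.7, -174.2, 34.9]
eef_rot: [-3.141, 0.002, -0.088]
wrist_force: [-6.4, 2.3, 3.8]
finger_gap: 46.9
finger_force: 3.4
```

Emit:
step_arm:
  series: [0.5, 0, 0, 0, 0.5, 0, 0, 0, 0, 0.5]

```text
clock: 19.1
eef_pos: [531.9, -174.2, 34.9]
eef_rot: [-3.141, 0.003, -0.088]
wrist_force: [-10.4, 1.1, 6.1]
finger_gap: 47.0
finger_force: 5.0
```

Force rises while the position holds, so the bar is against the fence. I'll retreat and check.

Emit:
step_arm:
  series: [-2, 0.2, 0, 0, 0.5, -2.5, 0.2, 0, 0, 0.5, 0, 10, 0, 0, 0.5, 0, 15, 0, 0, 0.5, -15, 5, 0, 0, 0.5, -20, 0, 20, 0, 0.5, 0, 0, 50, 0, 0.5, -50, 0, 50, 0, 0.5, -50, 0, 0, 0, 0.5, -40, 0, 0, 0, 0.5, 0, 0, 0, 0, 0.5]

```text
clock: 20.48
eef_pos: [357.8, -143.3, 149.5]
eef_rot: [3.141, -0.001, -0.089]
wrist_force: [0.9, -0.3, 0.3]
finger_gap: 47.1
finger_force: 0.0
```

Run:
```python
from h import *
p,d,i=cam("top")
cv2.imwrite("pics/t6c.png",cv2.resize(p[150:250,200:335],None,fx=5.9,fy=5.9,interpolation=cv2.INTER_CUBIC))
s=manip.read_state();print(s["eef_pos"],s["clock"])
```

```text
[ 359.09595471 -143.61854579  149.69826321] 20.525
```

View pics/t6c.png

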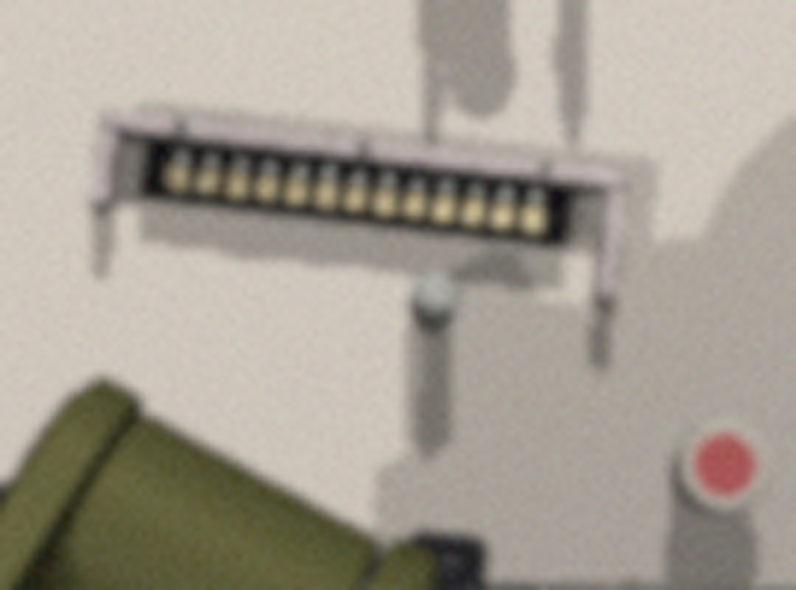

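The bar lies flat along the fence, from (147,165) to (568,215), with similar gaps to both end walls and the arm clear.

```bash
python3 -c "
from cell import manip;print(manip.sign_off())"
```

```text
the job is handed in; nothing more can be done
None
```

The shade-guide bar is in its bay, flat against the back fence and roughly centred between the end walls; it went in right end first behind the post by pushing only, the jar and eraser look untouched and the arm kept well away from the cast, though the last picture didn't show the cast, and I handed the job in at about 20.5 s.

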